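# Stroke down a freshly bonded inlay strip

## Robot

A 7-joint arm with a two-finger parallel gripper is mounted at the origin on the work surface. World frame = base frame: x ahead of the robot, y to its left, z up, the work surface at z = 0. Lengths are in mm, angles in rad, forces in N, time in s.
With the tool pointing down it reaches from about 425 to 925 mm from the base axis. Payload 6.8 kg.
Tool frame: the origin (TCP) lies midway between the tips of the shut fingers; the grasp point (between the pads) lies bot.grip_point_offset behind it (bot.grip_point_offset is the distance from the TCP to the grasp point, in mm); z points along the fingers, x is the direction in which the jaws open and shut, and the axes are right-handed (so a half turn about z gives the same grasp; the last joint's range is limited). The gripper opens to 88 mm and grips with 3 to 60 N. Pads are 20 mm wide; open, the fingers measure 115 mm over their backs; the gripper's body (75 mm by 178 mm) begins 61 mm behind the grasp point.
Start: joints at [1.142, 0.477, 0.022, 1.555, -0.011, 1.109, -0.083], TCP at [212.854, -640.578, 222.664] pointing down, gripper open.
Joint ranges: [-2.96, 2.96], [-0.34, 2.1], [-1.41, 1.46], [0.24, 2.44], [-1.37, 4.51], [0.17, 1.92], [-2.96, 2.96]. Speed limits (rad/s): [2.39, 2.39, 3.14, 3.14, 3.14, 3.14, 3.14].

## Interface

Orientations are given as a unit quaternion [x, y, z, w].
In Python, from station import state, optics, bot gives the robot as it stands.
- The arm moves only by the tool arm_command, never from a script. Its arguments are lists of equal length, an entry for each row: "rot": the turn, a rotation vector about the world's x, y, z in rad, a list of three; "translation": the shift along the world's x, y, z in mm, a list of three; "claw": the opening, from 0 (shut) to 1 (fully open). A call has 1 to 5 rows; each row shifts and turns the commanded pose from where the row before left it; what a row does not reach is not made up. A row lasts 1/12 s, in which the tool goes at most 41.7 mm and 7.16 degrees, less where a joint would pass 70% of its speed; a pose out of reach is approached as far as the arm can. A call is refused whole if a number of a shift passes 41.7 or a number of a turn 0.125, either way. A call with a gripper value outside its range is refused whole. The fingers move at their own pace and stop on an object; the grip force is fixed at half the most. Time passes only in rows, so rows that do not move let the fingers close. It gives the time, the measured TCP pose, the force and the opening at its end, in the units of the state.
- state(): the state, without advancing time (a new reading comes with each control period).
- optics.get_image(name): name is "scene" or "top" or "wrist"; returns a dict with "color" (480x640x3 uint8, red, green, blue), "K" (3x3 intrinsics, pixels), "k1" (the pictures are not rectified: a ray, as slopes to the right and down, at radius r is drawn at 1 + k1 r^2 times it, then the intrinsics apply), "rvec" (rotation vector, rad) and "tvec" (3), from world to camera coordinates, as OpenCV has them; the wrist camera has in their place "tool_from_camera" (4x4, takes a point from camera to tool coordinates, whose origin is the TCP and whose axes are the tool frame's). Camera axes: x right, y down, z forward; pixel columns grow to the right and rows downward; lengths in mm; the calibration is good to about 2 mm. A picture is of the moment at which its call begins: read the wrist's pose just before it. There is no depth.
- bot.sign_off(): hands the job in, once; it reports no verdict.
The state is a dict: "clock": time; "joint_positions": joint angles; "joint_vel": joint speeds; "effort": joint torques, N m; "eef_pos": TCP position; "orientation": TCP orientation; "force": force on the tool from outside, world axes, zero at the start; "moment": the same for the moment, N m; "finger_gap": opening from 0.0 (shut) to 1.0 (fully open).
Only numpy, scipy, OpenCV 4.12 (cv2) and the standard library are available. Lean on these libraries where they do the work, as an engineer would, in place of code of your own. Each camera call takes 0.05 s, during which the arm holds its last target. There are 200 camera calls.

## Task

The metal strip on the granite plaque has just been bonded. With the gripper's fingertips closed together, touch the strip at its round end and stroke gently along the top of its whole length, round the bend to the square end, keeping light contact; then finish while holding the fingertips lightly pressed on the square end, without letting go. Do not press hard, and grasp, lift or move none of the tools and things lying around.

Things in the scene. Friction and masses are not known exactly. Their poses are not given: they have to be found in the camera images.
- mat: black foam-rubber mat on the bench, 340 x 260 x 20 mm, fixed to the bench. Origin: centre of its underside; x along its length, y along its width. It lies at any yaw, with the plaque centred on it. The plaque cannot shift or turn but sinks level into the foam: it gives from about 1 to 2.5 N, then 1.2 N more per mm, and stops hard 8 mm down
- plaque: dark granite plaque, 240 x 150 x 10 mm, lying on the mat, square with it. Origin: centre of its underside, 20 mm above the bench. On it a flat bare-metal strip, 14 mm wide, 3 mm proud (top 33 mm above the bench unpressed): a dog-leg, in the plaque's x, y from a round disc at (-85, -35) mm straight to a bend at (0, -35) mm, then straight to a square pad at (85, 40) mm
- round_end (a point): point on the strip's top face: centre of the round 34 mm disc where the strip starts
- leg1_a (a point): point on the strip's top face: on the first leg's centre line, 28 mm from the disc's centre
- leg1_b (a point): point on the strip's top face: on the first leg's centre line, 57 mm from the disc's centre
- bend (a point): point on the strip's top face: the bend, where the two legs' centre lines meet
- leg2_a (a point): point on the strip's top face: on the second leg's centre line, 28 mm past the bend
- leg2_b (a point): point on the strip's top face: on the second leg's centre line, 57 mm past the bend
- leg2_c (a point): point on the strip's top face: on the second leg's centre line, 85 mm past the bend
- square_end (a point): point on the strip's top face: centre of the square 32 mm pad where the strip ends
- weight: small steel weight with a grip knob, 28 mm wide, 40 mm high, standing loose on the plaque in the crook of the strip; origin at the centre of its underside; leave it alone
- wedge: small wooden block 34 x 20 x 18 mm lying loose on the plaque near a corner; origin at the centre of its underside; leave it alone
- chisel: stone chisel, 200 mm long, 24 mm wide, 20 mm high, lying loose on the mat along one long side of the plaque; origin at the centre of its underside (near the middle of its length); leave it alone
- tin: closed tin, 44 mm wide, 45 mm high, standing loose on the mat on the plaque's other long side; origin at the centre of its underside; leave it alone
- whetstone: grey whetstone 100 x 36 x 22 mm lying loose on the mat beside the tin; origin at the centre of its underside; leave it alone
- mallet: dark wooden mason's mallet standing on its head, 100 mm wide, 200 mm high, on the bench to the robot's left, off the mat; origin at the centre of its underside; leave it alone
- hammer: rubber hammer lying on the bench to the robot's right, off the mat, 270 mm long, 60 mm high; origin at the centre of its underside (near the middle of its length); leave it alone

How it is judged (in metres and radians):
On the way, in this order (a step that is already met when the one before it is completed fails the run):
1. touch the round end with the fingertips, in contact with the strip (horizontal distance between the grasp point and round_end below 0.012 m and (contact force between the fingers and plaque_c1 above 0.2 N or contact force between the fingers and plaque_c2 above 0.2 N or contact force between the fingers and plaque_c3 above 0.2 N or contact force between the fingers and plaque_c4 above 0.2 N or contact force between the fingers and plaque_c5 above 0.2 N)), for 0.02 s.
2. stroke along the first leg (one third) with the fingertips, in contact with the strip (horizontal distance between the grasp point and leg1_a below 0.012 m and (contact force between the fingers and plaque_c1 above 0.2 N or contact force between the fingers and plaque_c2 above 0.2 N or contact force between the fingers and plaque_c3 above 0.2 N or contact force between the fingers and plaque_c4 above 0.2 N or contact force between the fingers and plaque_c5 above 0.2 N)), for 0.02 s.
3. stroke along the first leg (two thirds) with the fingertips, in contact with the strip (horizontal distance between the grasp point and leg1_b below 0.012 m and (contact force between the fingers and plaque_c1 above 0.2 N or contact force between the fingers and plaque_c2 above 0.2 N or contact force between the fingers and plaque_c3 above 0.2 N or contact force between the fingers and plaque_c4 above 0.2 N or contact force between the fingers and plaque_c5 above 0.2 N)), for 0.02 s.
4. reach the bend with the fingertips, in contact with the strip (horizontal distance between the grasp point and bend below 0.012 m and (contact force between the fingers and plaque_c1 above 0.2 N or contact force between the fingers and plaque_c2 above 0.2 N or contact force between the fingers and plaque_c3 above 0.2 N or contact force between the fingers and plaque_c4 above 0.2 N or contact force between the fingers and plaque_c5 above 0.2 N)), for 0.02 s.
5. stroke along the second leg (one quarter) with the fingertips, in contact with the strip (horizontal distance between the grasp point and leg2_a below 0.012 m and (contact force between the fingers and plaque_c1 above 0.2 N or contact force between the fingers and plaque_c2 above 0.2 N or contact force between the fingers and plaque_c3 above 0.2 N or contact force between the fingers and plaque_c4 above 0.2 N or contact force between the fingers and plaque_c5 above 0.2 N)), for 0.02 s.
6. stroke along the second leg (half) with the fingertips, in contact with the strip (horizontal distance between the grasp point and leg2_b below 0.012 m and (contact force between the fingers and plaque_c1 above 0.2 N or contact force between the fingers and plaque_c2 above 0.2 N or contact force between the fingers and plaque_c3 above 0.2 N or contact force between the fingers and plaque_c4 above 0.2 N or contact force between the fingers and plaque_c5 above 0.2 N)), for 0.02 s.
7. stroke along the second leg (three quarters) with the fingertips, in contact with the strip (horizontal distance between the grasp point and leg2_c below 0.012 m and (contact force between the fingers and plaque_c1 above 0.2 N or contact force between the fingers and plaque_c2 above 0.2 N or contact force between the fingers and plaque_c3 above 0.2 N or contact force between the fingers and plaque_c4 above 0.2 N or contact force between the fingers and plaque_c5 above 0.2 N)), for 0.02 s.
8. reach the square end with the fingertips, in contact with the strip (horizontal distance between the grasp point and square_end below 0.012 m and (contact force between the fingers and plaque_c1 above 0.2 N or contact force between the fingers and plaque_c2 above 0.2 N or contact force between the fingers and plaque_c3 above 0.2 N or contact force between the fingers and plaque_c4 above 0.2 N or contact force between the fingers and plaque_c5 above 0.2 N)), for 0.02 s.
At the end, for the whole second after the job is handed in: The fingertips rest on the strip's square end (centred within 14 mm of its middle) and press on it with 0.5 to 25 N; no loose thing has moved more than 20 mm (horizontal distance between the grasp point and square_end below 0.014 m and (contact force between the fingers and plaque_c1 above 0.5 N or contact force between the fingers and plaque_c2 above 0.5 N or contact force between the fingers and plaque_c3 above 0.5 N or contact force between the fingers and plaque_c4 above 0.5 N or contact force between the fingers and plaque_c5 above 0.5 N) and not (contact force between the fingers and mat above 25 N) and not (distance of weight from where it was at the start of the episode above 0.02 m) and not (distance of wedge from where it was at the start of the episode above 0.02 m) and not (distance of chisel from where it was at the start of the episode above 0.02 m) and not (distance of tin from where it was at the start of the episode above 0.02 m) and not (distance of whetstone from where it was at the start of the episode above 0.02 m) and not (distance of mallet from where it was at the start of the episode above 0.02 m) and not (distance of hammer from where it was at the start of the episode above 0.02 m)); the arm keeps its last pose, push and grip.
It fails at once if the plaque or mat is pressed hard (over 25 N) (contact force between the fingers and mat above 25 N).
It fails at once if a tool or other loose thing is lifted, carried or pushed more than 20 mm (distance of any of weight, wedge, chisel, tin, whetstone, mallet, hammer from where it was at the start of the episode above 0.02 m).
It also fails if it takes over 45 s, if anything falls off the work surface, if the arm or the gripper's body presses on something with over 40 N, if the wrist force passes 120 N, or if a joint passes its speed limit or range.

## Working session

There is one attempt and no reset: what is moved stays moved. The work goes in short steps, Python scripts to look and compute and a tool call to move; the robot and the scene stay as the last step left them, time stands still between calls to the robot, and variables do not carry over. Pictures are saved under pics/ and viewed, about 8 in all and at most 12, crops included, and the job is handed in when it is done.

Besides the shell and the picture viewer there is one more tool, called after "Call:" as a command line: name --argument value ..., lists and objects as JSON in quotes. arm_command: Moves the arm, as the interface text tells. Its arguments: {"type":"object","properties":{"rot":{"type":"array","items":{"type":"array","items":{"type":"number"}}},"translation":{"type":"array","items":{"type":"array","items":{"type":"number"}}},"claw":{"type":"array","items":{"type":"number"}}},"required":["rot","translation","claw"]}

```bash
mkdir -p pics
python3 - <<'E'
from station import state, optics, bot
import cv2
print(state(), bot.grip_point_offset)
for n in("top","scene"):
    d=optics.get_image(n); cv2.imwrite(f"pics/{n}0.png",d["color"][:,:,::-1])
    print(n,d["K"],d["k1"],d["rvec"],d["tvec"])
E
```

```text
{'clock': 0.0, 'joint_positions': array([ 1.14193641,  0.47780143,  0.02231752,  1.55640999, -0.01149592,
        1.10930009, -0.08311361]), 'joint_vel': array([-0.00015963,  0.00198272, -0.00061896, -0.00221374, -0.00237915,
        0.00054648,  0.0009873 ]), 'effort': array([ 7.52504020e-04, -5.82845592e+01,  1.53460141e+00, -2.72606868e+01,
       -5.43506315e-02,  1.68618344e-02,  1.38530118e-04]), 'eef_pos': array([ 212.63297069, -640.0158818 ,  221.6979097 ]), 'orientation': array([ 8.10960913e-01, -5.85099646e-01, -7.61339965e-04, -4.71472349e-04]), 'force': array([0.71775662, 1.04337224, 0.40323366]), 'moment': array([-0.0182805 ,  0.00805922,  0.02086901]), 'finger_gap': 0.9990007707250124} 18.700000000000003
top [[469.92596898   0.         313.3954598 ]
 [  0.         469.92596898 240.3412229 ]
 [  0.           0.           1.        ]] -0.0689756748758146 [ 2.11749731 -2.12073216  0.20321485] [  -9.86175189  578.85126975 1095.10041572]
scene [[544.74771864   0.         322.8541745 ]
 [  0.         544.74771864 243.38548207]
 [  0.           0.           1.        ]] -0.00919607595067914 [ 0.90607637  2.58115215 -0.95620258] [ 445.54107318 -225.27966077 1604.14383046]
```

View pics/top0.png

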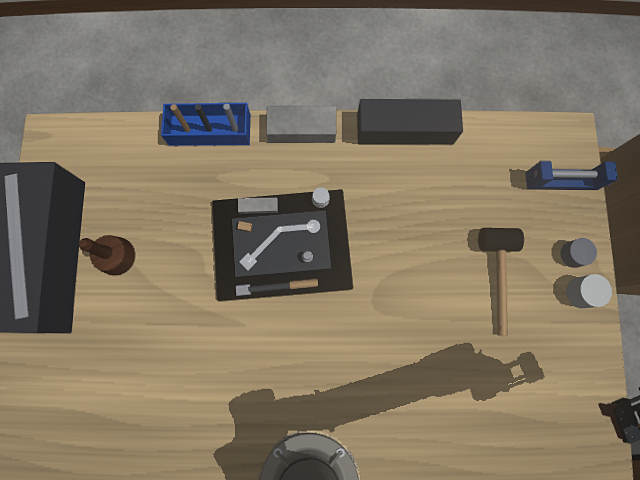

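View pics/scene0.png

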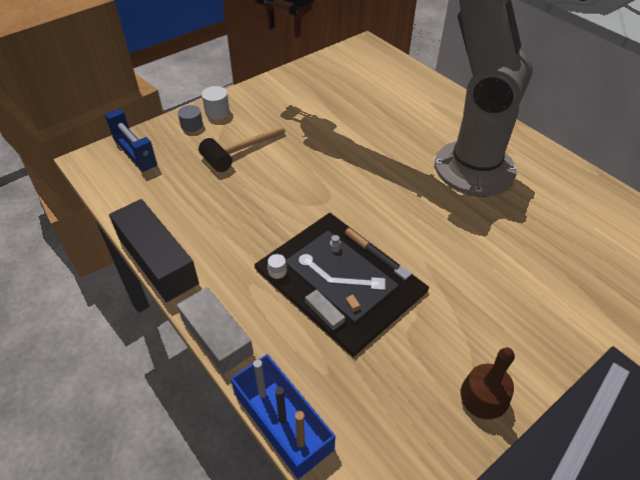

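Top view: the disc is at about (314,226), the bend at (280,231) and the pad at (248,262). The weight (307,257), tin (321,197), whetstone (258,205), wedge (244,226) and chisel (277,287) surround them. In the scene view the disc is at (306,260), the bend at (331,280) and the pad at (378,284).

```bash
cat > h.py <<'E'
import numpy as np, cv2
from scipy.spatial.transform import Rotation as R
def ray(d,uv,tool=None):
    """origin, unit dirs in world"""
    uv=np.asarray(uv,float).reshape(-1,2); K=d["K"]; k=d["k1"]
    p=cv2.undistortPoints(uv.reshape(-1,1,2),K,np.array([k,0,0,0.])).reshape(-1,2)
    v=np.c_[p,np.ones(len(p))]
    if tool is None:
        M=cv2.Rodrigues(np.array(d["rvec"]))[0]; o=-M.T@np.array(d["tvec"]); v=v@M
    else:
        T=np.array(d["tool_from_camera"]); Rt=R.from_quat(tool[1]).as_matrix()
        o=tool[0]+Rt@T[:3,3]; v=v@(Rt@T[:3,:3]).T
    return o,v/np.linalg.norm(v,axis=1)[:,None]
def plane(o,v,z): return o+v*((z-o[2])/v[:,2])[:,None]
def tri(o1,v1,o2,v2):
    A=sum(np.eye(3)-np.outer(v,v) for v in(v1,v2)); b=(np.eye(3)-np.outer(v1,v1))@o1+(np.eye(3)-np.outer(v2,v2))@o2
    x=np.linalg.solve(A,b); gap=abs(np.dot(np.cross(v1,v2),o2-o1))/np.linalg.norm(np.cross(v1,v2)); return x,gap
def strip(img,roi,thr=150):
    """largest bright grey blob in roi -> mask, disc/pad centres by opening away the 14 mm bars"""
    x0,y0,x1,y1=roi; c=img.astype(int); m=((c.min(2)>thr)&(c.max(2)-c.min(2)<40)).astype(np.uint8)
    w=np.zeros_like(m); w[y0:y1,x0:x1]=m[y0:y1,x0:x1]
    n,l,s,ce=cv2.connectedComponentsWithStats(w); i=1+np.argmax(s[1:,4]); return (l==i).astype(np.uint8)
E
python3 - <<'E'
from h import *; from station import optics
D={n:optics.get_image(n) for n in("top","scene")}
P={}
for n,roi in(("top",(235,215,325,275)),("scene",(295,250,390,296))):
    d=D[n]; m=strip(d["color"],roi,130)
    S=4; M=cv2.resize(m*255,None,fx=S,fy=S,interpolation=cv2.INTER_CUBIC); M=(M>127).astype(np.uint8)
    k={"top":35,"scene":29}[n]
    while 1:
        o=cv2.morphologyEx(M,cv2.MORPH_OPEN,cv2.getStructuringElement(cv2.MORPH_ELLIPSE,(k,k)))
        nn,l,s,c=cv2.connectedComponentsWithStats(o)
        if nn<=3 or k>60: break
        k+=2
    print(n,m.sum(),k,s[1:,4],(c[1:]+.5)/S-.5)
    P[n]=(c[1:]+.5)/S-.5; P[n]=P[n][np.argsort(P[n][:,0])]
    if n=="scene":P[n]=P[n][::-1]
    # mat
    o_,v=ray(d,P[n]); print(plane(o_,v,33).round(1), np.linalg.norm(np.diff(plane(o_,v,33),axis=0),axis=1),"want 185.8")
a=ray(D["top"],P["top"]);b=ray(D["scene"],P["scene"])
for i in range(len(a[1])): print("tri",tri(a[0],a[1][i],b[0],b[1][i]))
# mat by darkness
c=D["top"]["color"]; m=(c.max(2)<75).astype(np.uint8); w=np.zeros_like(m); w[180:310,200:365]=m[180:310,200:365]
w=cv2.morphologyEx(w,cv2.MORPH_CLOSE,np.ones((9,9)));cs,_=cv2.findContours(w,0,2);cc=max(cs,key=cv2.contourArea)
o_,v=ray(D["top"],cc.reshape(-1,2)); q=plane(o_,v,20)[:,:2].astype(np.float32); print("mat",cv2.minAreaRect(q))
E
```

```text
top 641 35 [1957 2267] [[313.0270184  225.87793817]
 [248.01229599 260.87323555]]
[[531.7 151.7  33. ]
 [620.4  -9.8  33. ]] [184.292266] want 185.8
scene 615 29 [2016 2370] [[305.74640377 259.3156002 ]
 [377.1806962  282.91824895]]
[[532.1 152.1  33. ]
 [619.8  -8.7  33. ]] [183.16599417] want 185.8
tri (array([531.74853584, 151.80818702,  32.4230939 ]), np.float64(0.0659979178603008))
tri (array([620.02380631,  -9.36410761,  32.75581734]), np.float64(1.2642173676268331))
mat ((577.740966796875, 72.69902038574219), (259.3868103027344, 339.70513916015625), 5.0261735916137695)
```

Both views agree: disc at (620,-9), pad at (532,152), top at z≈32.6. The strip's yaw of 94.9° matches the mat outline (95.0°, 259x340 mm), and the bend works out at (613,75). I'm moving now.

Call:
arm_command --rot '[[0, 0, 0], [0, 0, 0], [0, 0, 0], [0, 0, 0], [0, 0, 0]]' --translation '[[21, 33, 0], [21, 33, 0], [21, 33, 0], [21, 33, 0], [21, 33, 0]]' --claw '[0, 0, 0, 0, 0]'

```text
clock: 0.62
eef_pos: [318.4, -473.8, 222.6]
orientation: [0.811, -0.585, -0.0, -0.0]
force: [0.7, -0.2, -0.4]
finger_gap: 0.664
```

Call:
arm_command --rot '[[0, 0, 0], [0, 0, 0], [0, 0, 0], [0, 0, 0], [0, 0, 0]]' --translation '[[21, 33, 0], [21, 33, 0], [21, 33, 0], [21, 33, 0], [21, 33, 0]]' --claw '[0, 0, 0, 0, 0]'

```text
clock: 1.03
eef_pos: [423.4, -308.8, 222.8]
orientation: [0.811, -0.585, 0.0, 0.0]
force: [0.2, -1.6, 0.3]
finger_gap: 0.277
```

Call:
arm_command --rot '[[0, 0, 0], [0, 0, 0], [0, 0, 0], [0, 0, 0], [0, 0, 0]]' --translation '[[21, 33, 0], [21, 33, 0], [21, 33, 0], [21, 33, 0], [21, 33, 0]]' --claw '[0, 0, 0, 0, 0]'

```text
clock: 1.45
eef_pos: [528.5, -143.9, 222.8]
orientation: [0.811, -0.585, 0.0, 0.0]
force: [1.4, -0.5, -0.3]
finger_gap: 0.004
```

Call:
arm_command --rot '[[0, 0, 0], [0, 0, 0], [0, 0, 0], [0, 0, 0], [0, 0, 0]]' --translation '[[23, 33, 0], [23, 33, 0], [23, 34, 0], [22, 34, 0], [0, 0, -40]]' --claw '[0, 0, 0, 0, 0]'

```text
clock: 1.87
eef_pos: [627.3, -0.7, 189.6]
orientation: [0.814, -0.581, 0.005, -0.007]
force: [2.5, 1.4, -0.7]
finger_gap: 0.006
```

Call:
arm_command --rot '[[0, 0, 0], [0, 0, 0], [0, 0, 0]]' --translation '[[0, 0, -40], [0, 0, -20], [0, 0, 0]]' --claw '[0, 0, 0]'

```text
clock: 2.12
eef_pos: [615.0, -11.7, 117.3]
orientation: [0.811, -0.585, -0.004, 0.003]
force: [-1.1, -0.5, -0.1]
finger_gap: 0.007
```

Run:
```python
from station import state, optics
from h import *
s=state(); d=optics.get_image("wrist"); cv2.imwrite("pics/w1.png",d["color"][:,:,::-1])
print(s["eef_pos"],s["orientation"],s["force"]); print(d["tool_from_camera"])
np.savez("w1.npz",pos=s["eef_pos"],q=s["orientation"],**{k:d[k] for k in("K","k1","tool_from_camera")})
# predicted pixels of the key points
T=np.array(d["tool_from_camera"]);W=np.eye(4);W[:3,:3]=R.from_quat(s["orientation"]).as_matrix();W[:3,3]=s["eef_pos"]
C=np.linalg.inv(W@T)
for n,p in dict(disc=(620,-9.3,33),bend=(613.1,74.7,33),pad=(531.8,151.8,33)).items():
    print(n,cv2.projectPoints(np.array([p],float),cv2.Rodrigues(C[:3,:3])[0],C[:3,3],d["K"],np.array([d["k1"],0,0,0.]))[0].ravel().round())
```

```text
[615.03192416 -11.69399539 117.27897457] [ 0.8111387  -0.58483409 -0.00376954  0.00298244] [-1.09718222 -0.47817986 -0.07031196]
[[ 9.99999455e-01 -1.04408843e-03  1.82780948e-05 -2.88962901e-01]
 [ 1.00360415e-03  9.65766064e-01  2.59412612e-01 -7.10412037e+01]
 [-2.88502069e-04 -2.59412452e-01  9.65766585e-01 -1.61294297e+02]
 [ 0.00000000e+00  0.00000000e+00  0.00000000e+00  1.00000000e+00]]
disc [320. 236.]
bend [211. 210.]
pad [ 98. 275.]
```

View pics/w1.png

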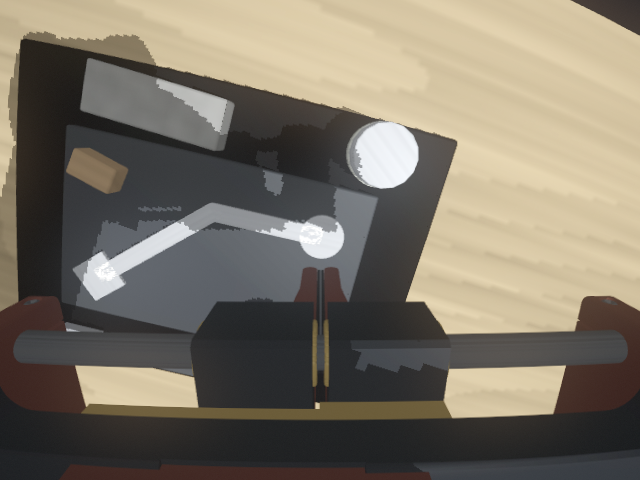

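The wrist view shows the disc at (322,237), the bend at (212,212) and the pad at (99,276). These are all within 2 px of the prediction, so the points are confirmed. I'll settle and descend.

Call:
arm_command --rot '[[0, 0, 0], [0, 0, 0], [0, 0, 0], [0, 0, 0], [0, 0, 0]]' --translation '[[1, 2, -25], [0, 0, -25], [0, 0, -20], [0, 0, -10], [0, 0, 0]]' --claw '[0, 0, 0, 0, 0]'

```text
clock: 2.58
eef_pos: [619.5, -9.9, 42.3]
orientation: [0.811, -0.585, -0.0, 0.0]
force: [-0.6, 0.1, -0.0]
finger_gap: 0.006
```

Call:
arm_command --rot '[[0, 0, 0], [0, 0, 0], [0, 0, 0], [0, 0, 0]]' --translation '[[0, 0, 0], [0, 0, 0], [0, 0, 0], [0, 0, 0]]' --claw '[0, 0, 0, 0]'

```text
clock: 2.92
eef_pos: [620.8, -9.6, 44.1]
orientation: [0.811, -0.585, 0.001, -0.001]
force: [0.6, -0.2, 0.2]
finger_gap: 0.006
```

Next I descend slowly, feeling for contact.

Call:
arm_command --rot '[[0, 0, 0], [0, 0, 0], [0, 0, 0], [0, 0, 0], [0, 0, 0]]' --translation '[[0, 0, -3], [0, 0, -3], [0, 0, -2], [0, 0, -1], [0, 0, 0]]' --claw '[0, 0, 0, 0, 0]'

```text
clock: 3.33
eef_pos: [619.5, -9.6, 33.3]
orientation: [0.811, -0.585, -0.0, 0.0]
force: [-1.2, 0.0, 1.5]
finger_gap: 0.006
```

Call:
arm_command --rot '[[0, 0, 0], [0, 0, 0], [0, 0, 0], [0, 0, 0], [0, 0, 0]]' --translation '[[0, 0, -1], [0, 0, -1], [0, 0, -0.5], [0, 0, 0], [0, 0, 0]]' --claw '[0, 0, 0, 0, 0]'

```text
clock: 3.75
eef_pos: [619.6, -9.6, 31.2]
orientation: [0.811, -0.585, -0.0, 0.0]
force: [-3.0, -0.6, 4.5]
finger_gap: 0.003
```

Contact came at z≈33, and it reads 4.5 N at 31.2. I'll go slightly deeper, then stroke leg 1.

Call:
arm_command --rot '[[0, 0, 0], [0, 0, 0], [0, 0, 0], [0, 0, 0], [0, 0, 0]]' --translation '[[0, 0, -0.5], [-0.2, 3, -0.3], [-0.4, 5, 0], [-0.5, 6, 0], [-0.5, 6, 0]]' --claw '[0, 0, 0, 0, 0]'

```text
clock: 4.17
eef_pos: [619.1, 10.4, 30.8]
orientation: [0.811, -0.585, 0.001, -0.0]
force: [0.5, -3.6, 4.3]
finger_gap: 0.009
```

Call:
arm_command --rot '[[0, 0, 0], [0, 0, 0], [0, 0, 0], [0, 0, 0], [0, 0, 0]]' --translation '[[-0.5, 6, 0], [-0.5, 6, 0], [-0.5, 6, 0], [-0.5, 6, 0], [-0.5, 6, 0]]' --claw '[0, 0, 0, 0, 0]'

```text
clock: 4.58
eef_pos: [615.7, 41.1, 30.4]
orientation: [0.811, -0.585, 0.0, 0.0]
force: [0.2, -4.2, 5.2]
finger_gap: 0.006
```

Call:
arm_command --rot '[[0, 0, 0], [0, 0, 0], [0, 0, 0], [0, 0, 0], [0, 0, 0]]' --translation '[[-0.5, 6, 0], [-0.5, 6, 0], [-0.5, 6, 0], [-0.5, 6, 0], [-0.5, 6, 0]]' --claw '[0, 0, 0, 0, 0]'

```text
clock: 5.0
eef_pos: [613.1, 71.0, 30.3]
orientation: [0.811, -0.585, 0.0, 0.0]
force: [-1.0, -3.9, 5.2]
finger_gap: 0.008
```

Call:
arm_command --rot '[[0, 0, 0], [0, 0, 0], [0, 0, 0]]' --translation '[[-0.2, 3, 0], [0, 0, 0], [0, 0, 0]]' --claw '[0, 0, 0]'

```text
clock: 5.25
eef_pos: [612.7, 75.3, 30.4]
orientation: [0.811, -0.585, -0.0, -0.0]
force: [-0.1, -2.7, 5.0]
finger_gap: 0.005
```

Call:
arm_command --rot '[[0, 0, 0], [0, 0, 0], [0, 0, 0], [0, 0, 0], [0, 0, 0]]' --translation '[[-2.1, 2, 0], [-4.2, 4, 0], [-4.2, 4, 0], [-4.2, 4, 0], [-4.2, 4, 0]]' --claw '[0, 0, 0, 0, 0]'

```text
clock: 5.67
eef_pos: [594.0, 92.4, 30.6]
orientation: [0.811, -0.585, 0.0, -0.0]
force: [3.3, -2.6, 5.0]
finger_gap: 0.004
```

Call:
arm_command --rot '[[0, 0, 0], [0, 0, 0], [0, 0, 0], [0, 0, 0], [0, 0, 0]]' --translation '[[-4.2, 4, 0], [-4.2, 4, 0], [-4.2, 4, 0], [-4.2, 4, 0], [-4.2, 4, 0]]' --claw '[0, 0, 0, 0, 0]'

```text
clock: 6.08
eef_pos: [572.7, 111.8, 30.4]
orientation: [0.811, -0.585, 0.0, 0.0]
force: [2.2, -2.7, 4.3]
finger_gap: 0.007
```

Call:
arm_command --rot '[[0, 0, 0], [0, 0, 0], [0, 0, 0], [0, 0, 0], [0, 0, 0]]' --translation '[[-4.2, 4, 0], [-4.2, 4, 0], [-4.2, 4, 0], [-4.2, 4, 0], [-4.2, 4, 0]]' --claw '[0, 0, 0, 0, 0]'

```text
clock: 6.5
eef_pos: [551.6, 131.7, 30.4]
orientation: [0.811, -0.585, 0.0, 0.0]
force: [2.8, -3.8, 6.0]
finger_gap: 0.007
```

Call:
arm_command --rot '[[0, 0, 0], [0, 0, 0], [0, 0, 0], [0, 0, 0], [0, 0, 0]]' --translation '[[-4.2, 4, 0], [-4.2, 4, 0], [-4.2, 4, 0], [-4.2, 4, 0], [-2, 2, 0]]' --claw '[0, 0, 0, 0, 0]'

```text
clock: 6.92
eef_pos: [532.3, 150.1, 30.3]
orientation: [0.811, -0.585, -0.0, 0.0]
force: [2.8, -2.6, 5.2]
finger_gap: 0.01
```

Call:
arm_command --rot '[[0, 0, 0], [0, 0, 0], [0, 0, 0], [0, 0, 0], [0, 0, 0]]' --translation '[[0, 0, 0], [0, 0, 0], [0, 0, 0], [0, 0, 0], [0, 0, 0]]' --claw '[0, 0, 0, 0, 0]'

```text
clock: 7.33
eef_pos: [532.0, 150.4, 30.2]
orientation: [0.811, -0.585, -0.001, 0.0]
force: [0.5, -1.5, 5.4]
finger_gap: 0.003
```

Run:
```python
from station import state, optics
import cv2, numpy as np
s=state(); print(s["eef_pos"],s["force"],s["clock"])
a=optics.get_image("scene")["color"][190:370,230:450,::-1]; b=cv2.imread("pics/scene0.png")[190:370,230:450]
cv2.imwrite("pics/end.png",cv2.resize(np.vstack([np.hstack([b,a])]),None,fx=1.8,fy=1.8,interpolation=cv2.INTER_CUBIC))
```

```text
[531.98429103 150.39834308  30.17341356] [ 0.51877953 -1.54645322  5.42063894] 7.3333
```

View pics/end.png

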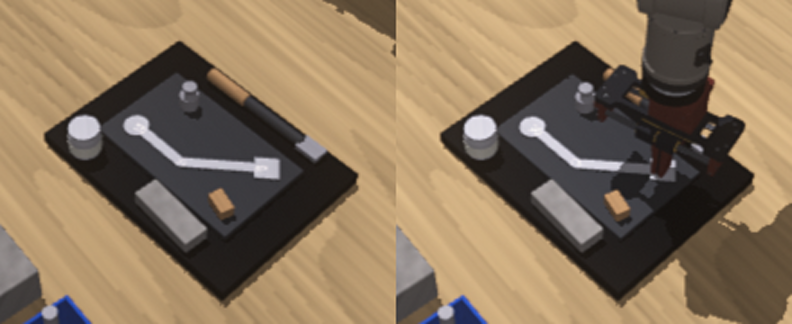

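The before/after crops show the fingertips on the square pad (at about (660,172) in the right half). The weight, tin, whetstone and wedge haven't moved. The press is steady at 5.4 N, so I'm handing in.

```bash
python3 -c "
from station import bot; bot.sign_off()"
```

```text
the job is handed in; nothing more can be done
```

I stroked the whole strip with the fingertips closed, from the round end round the bend to the square end, and handed in while still pressing on the pad. Sign-off gives no verdict, so what follows is from my own checks.

- **Position:** the fingertips ended at (532.0, 150.4) mm, about 1.5 mm from the measured centre of the square pad (531.8, 151.8).
- **Force:** the upward force at the end of each stroking move was 4.3 to 6.0 N, and 5.4 N at the end. That is well under the 25 N limit. I had readings only at the end of each move, not in between.
- **Strip location:** the two fixed cameras agreed to within about 1.3 mm. The wrist view confirmed the points to about 2 px, and contact came at z≈33 mm, as the task text says. The measured length from disc to pad was 1.5 to 2.6 mm shorter than the stated 185.8 mm, well inside tolerance.
- **Loose things:** in the before and after pictures the weight, tin, whetstone and wedge have not moved. In the last picture the gripper mostly hides the chisel, and I did not re-image the mallet or hammer. The path stayed clear of all three.
- **Time:** about 7.4 s of the 45 s allowed.

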